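# Tighten the sole-trimming bit and hold the dead-man handle at run

### The arm

A 6-joint arm with a two-finger parallel gripper is mounted at the origin on the work surface. World frame = base frame: x ahead of the robot, y to its left, z up, the work surface at z = 0. Lengths are in m, angles in rad, forces in N, time in s.
With the tool pointing down it reaches from about 0.375 to 0.975 m from the base axis. Payload 3.8 kg.
Tool frame: the origin (TCP) lies between the finger pads, 19 mm behind the fingertips; this is the grasp point; z points along the fingers, y is the line along which they close (so a half turn about z gives the same grasp; the last joint's range is limited). The gripper opens to 88 mm and grips with 3 to 60 N. Pads are 18 mm wide; open, the fingers measure 123 mm over their backs; the gripper's body (75 mm by 187 mm) begins 45 mm behind the grasp point.
Start: joints at [-1.214, 0.264, 1.604, -0, 1.274, -0.037], TCP at [0.259, -0.623, 0.257] pointing down, gripper open.
Joint ranges: [-2.63, 2.63], [-0.94, 2.18], [0.31, 2.57], [-1.31, 4.45], [0, 2.66], [-2.55, 2.55]. Speed limits (rad/s): [2.57, 2.57, 3.14, 3.14, 3.14, 3.14].

### API

Orientations are given as a unit quaternion [x, y, z, w].
In Python, from rig import readout, eyes, sign_off, nets gives the robot as it stands.
- The arm moves only by the shell command python3 -m crank 'ROWS' [FORCE]. ROWS is a JSON object of lists of equal length, an entry for each row: "translation": the shift along the tool's x, y, z in units of 50 mm (1.0 is 50 mm), a list of three; "angular": the turn, a rotation vector about the tool's x, y, z in units of 8 degrees (1.0 is 8 degrees), a list of three; "jaw": the opening, from -1 (shut) to 1 (fully open). A call has 1 to 20 rows; each row is the pose to reach, as a shift and turn from the pose commanded when the call began, along the tool's axes at that moment; what a row does not reach only later rows make up. A row lasts 1/10 s, in which the tool goes at most 50 mm and 8.59 degrees, less where a joint would pass 70% of its speed; a pose out of reach is approached as far as the arm can. A call with a gripper value outside its range is refused whole. The fingers move at their own pace and stop on an object; FORCE is the grip in N (left out, the last holds). Time passes only in rows, so rows that repeat a pose let the fingers close. It gives the time, the measured TCP pose, the force, the opening and the grip force at its end, in the units of the state.
- readout.sense(): the state, without advancing time (a new reading comes with each control period).
- eyes.capture(name): name is "side" or "top"; returns (picture, depth): 420x560x3 uint8, blue, green, red; 420x560 float32, m along the optical axis (not along the pixel's ray), 0 where there is no reading.
- eyes.get_calibration(name): a dict with "camera_matrix" (3x3 intrinsics, pixels), "R" (3x3) and "t" (3): a world point X has camera coordinates R X + t. Camera axes: x right, y down, z forward; pixel columns grow to the right and rows downward; lengths in m; the calibration is good to about 2 mm. A picture is of the moment at which its call begins. get_calibration takes no time and is no camera call.
- sign_off(): hands the job in; it is judged then, once.
Trained networks look in the newest picture that a camera, given by its name, has taken for a name from the list of things; names that differ only in an ending like _2 or _b are one class to them, and where a whole thing is asked for, a point or a joint stands for the part that bears it (a point fixed in the world has none). Each returns a list of dicts, best first, with "score" (0 to 1); they miss things now and then, are a little off and sometimes report something else, mostly with a low value. They report only what shows in the picture. A call takes as long as a camera call. They do not tell look-alikes from the thing itself.
- nets.search_frame(camera, query): "location" ([column, row] in pixels, amid what is visible of it).
- nets.regions_of(camera, query): "pixels" (420x560 bool, what is visible of it) and "location" ([column, row] in pixels, amid what is visible of it).
The state is a dict: "time": time; "q": joint angles; "qvel": joint speeds; "joint_efforts": joint torques, N m; "position": TCP position; "eef_rot": TCP orientation; "ft_force": force on the tool from outside, world axes, zero at the start; "torque": the same for the moment, N m; "gripper_width": finger opening in m; "finger_force": force on a finger pad.
Only numpy, scipy, OpenCV 4.12 (cv2) and the standard library are available. Lean on these libraries where they do the work, as an engineer would, in place of code of your own. Each camera call takes 0.05 s, during which the arm holds its last target. There are 200 camera calls.

### The job

First tighten the chuck of the spindle head: turn its sleeve clockwise (seen from above) until the three jaws grip the loose abrasive bit firmly and upright, and let go of the sleeve. Then press the spring-loaded dead-man handle down with the fingers until its arm is level (the run position, in line with the wire pointer beside it) without ever pushing it on down towards its bottom stop, and finish while holding it there: do not release it. Never press the handle while the bit is loose, leave the bit in the chuck, and leave the sandal, hammer and tin where they are.

Things in the scene. Friction and masses are not known exactly. Their poses are not given: they have to be found in the camera images.
- grinder: Spindle head bolted to the bench: grey box housing 150 x 130 mm, 75 mm high, on a 190 x 150 x 10 mm dark foot, with an upright chuck in the middle of its top. Origin: centre of its underside, on the chuck's axis. It may stand left or right of the robot's centre line, turned a little.
- chuck_top (a point): Centre of the top rim of the chuck sleeve, on the chuck axis, 150 mm above the bench. Jaws stand 10 mm and the bit 30 mm above it. Grip the sleeve from above, pads across its diameter, TCP about 12 mm below this point: jaws and bit then fit between the fingers.
- sleeve (a joint): Round dark ribbed sleeve of the chuck, 48 mm diameter, 42 mm tall, turning about the vertical. Rad, 0 to 1.5, grows clockwise seen from above; starts at 0 to 0.3. Jaws close 4.2 mm per rad, meet the shank at about 0.95 and grip it firmly from about 1.05; then it gets steadily stiffer (1.2 is plenty) and springs back to about 1.09 when let go, still tight. Free turning takes 0.2 N m.
- jaw0: One of the three steel jaws (6 mm wide, in the chuck's mouth, standing 10 mm above the sleeve), spaced at 120 degrees; they slide towards the axis together as the sleeve turns. Origin: on the chuck axis when fully open, 1 mm below the sleeve's top, moving with the jaw (4 mm until it meets the shank).
- jaw1: The second jaw, like jaw0, 120 degrees counter-clockwise from it.
- jaw2: The third jaw, like jaw0, 240 degrees counter-clockwise from it.
- bit: Loose abrasive bit standing in the open chuck: steel shank 8 mm diameter and 42 mm long, then a brown tapered head 16 mm wide and 18 mm tall. Origin at the foot of the shank, z along the shank up. It stands on the floor of the bore, 30 mm below the sleeve's top; the bore's hole is about 10 mm wide.
- switch: Bracket of the dead-man handle, bolted down: dark 90 x 90 mm foot, two grey cheeks 92 mm high, a rail with a rubber stop under the handle. Origin: underside, below the hinge. The handle reaches out along its -x, roughly towards the robot. On its +y side, 38 mm off the handle's centre line, a 6 mm wire pointer 60 to 90 mm from the hinge shows level (75 mm high).
- handle (a joint): Dead-man handle's hinge, rad. 0 = released, arm sloping 0.35 up from the hinge; grows as pressed; 0.35 = arm level = run; 0.65 = bottom stop. Run is 0.27 to 0.43; beyond 0.50 it trips. At the paddle it takes about 3 N to start, 9 N at run, 13 N at the stop; it springs back when released.
- paddle_top (a point): Centre of the upper face of the handle's black rubber paddle (75 mm along the arm, 42 mm wide, 12 mm thick), 130 mm from the hinge along the arm and 6 mm above the arm's centre line. With the arm level it lies 81 mm above the bench.
- handle_pivot (a point): Middle of the handle's hinge, 75 mm above the bench; the hinge axis is the switch's y axis.
- sandal: Bystander: cork-soled sandal with two black straps, about 235 x 90 mm, 70 mm tall. Leave alone.
- hammer: Bystander: hammer lying on the bench. Leave alone.
- tin: Bystander: closed tin, 60 mm diameter, 85 mm tall. Leave alone.
Things that resemble listed ones, but are neither listed nor needed, are in the scene too. Leave any green or orange look-alike of the grinder alone.

How it is judged:
By the outcome, as a careful person would: the job done as asked, in the order asked, and still so for the second after the job is handed in, while the arm keeps its last pose, push and grip.
It also fails if it takes over 45 s, if anything falls off the work surface, if the arm or the gripper's body presses on something with over 40 N, if the wrist force passes 120 N, or if a joint passes its speed limit or range.

## Working session

There is one attempt and no reset: what is moved stays moved. The work goes in short steps, Python scripts to look and compute and a shell command to move; the robot and the scene stay as the last step left them, time stands still between calls to the robot, and variables do not carry over. Pictures are saved under pics/ and viewed, at most 10 in all, crops included, and the job is handed in when it is done.

```bash
mkdir -p pics; cat > h.py <<'E'
import numpy as np,cv2
from rig import readout,eyes,sign_off,nets
def cloud(name,d):
    c=eyes.get_calibration(name);K=np.array(c["camera_matrix"]);R=np.array(c["R"]);t=np.array(c["t"])
    v,u=np.mgrid[0:d.shape[0],0:d.shape[1]]
    p=np.stack([(u-K[0,2])/K[0,0]*d,(v-K[1,2])/K[1,1]*d,d],-1)
    return (p-t)@R
def proj(name,X):
    c=eyes.get_calibration(name);p=np.array(c["camera_matrix"])@(np.array(c["R"])@np.array(X)+np.array(c["t"]));return p[:2]/p[2]
E
python3 - <<'E'
from h import *
ims=[]
for n in("side","top"):
    p,d=eyes.capture(n);ims.append(p);np.save(n+"_d.npy",d);cv2.imwrite(n+".png",p)
    W=cloud(n,d)
    for q in("grinder","chuck_top","switch","paddle_top","handle","bit","tin","sandal","hammer"):
        for r in nets.regions_of(n,q)[:3]:
            m=r["pixels"]&(d>0);print(n,q,round(r["score"],2),np.round(r["location"]),m.sum(),np.round(np.median(W[m],0),3),np.round(W[m].max(0)[2],3))
    cv2.imwrite("pics/%s0.png"%n,p)
E
```

```text
side grinder 0.68 [372. 220.] 2462 [ 0.299 -0.146  0.071] 0.226
side grinder 0.64 [298. 201.] 2071 [ 0.558 -0.166  0.07 ] 0.166
side grinder 0.64 [302. 251.] 2976 [0.446 0.074 0.071] 0.163
side chuck_top 0.87 [302. 251.] 3044 [0.446 0.073 0.07 ] 0.163
side chuck_top 0.8 [372. 221.] 2401 [ 0.299 -0.145  0.071] 0.163
side chuck_top 0.73 [295. 200.] 1999 [ 0.555 -0.164  0.071] 0.162
side switch 0.63 [240. 274.] 1902 [0.581 0.241 0.019] 0.14
side paddle_top 0.74 [248. 266.] 462 [0.53  0.243 0.115] 0.14
side handle 0.83 [250. 266.] 448 [0.527 0.243 0.116] 0.14
side bit 0.54 [298. 198.] 2050 [ 0.556 -0.165  0.07 ] 0.162
side tin 0.9 [239. 222.] 531 [0.684 0.025 0.058] 0.089
side sandal 0.73 [345. 171.] 836 [ 0.479 -0.474  0.018] 0.072
side hammer 0.91 [224. 346.] 1297 [0.519 0.436 0.023] 0.031
top grinder 0.97 [325. 135.] 2503 [ 0.805 -0.204  0.072] 0.167
top grinder 0.96 [321. 292.] 2582 [ 0.315 -0.185  0.072] 0.166
top grinder 0.92 [324. 212.] 2572 [ 0.563 -0.19   0.072] 0.174
top chuck_top 0.97 [323. 289.] 2554 [ 0.315 -0.182  0.072] 0.166
top chuck_top 0.87 [327. 212.] 2547 [ 0.563 -0.189  0.072] 0.162
top chuck_top 0.79 [325. 136.] 2484 [ 0.804 -0.203  0.072] 0.167
top switch 0.62 [190. 207.] 1436 [0.587 0.226 0.051] 0.143
top paddle_top 0.6 [184. 219.] 573 [0.532 0.236 0.112] 0.143
top handle 0.9 [182. 227.] 512 [0.526 0.238 0.116] 0.143
top handle 0.19 [326. 210.] 2592 [ 0.564 -0.189  0.072] 0.177
top tin 0.56 [259. 171.] 280 [0.69  0.006 0.082] 0.095
top sandal 0.81 [412. 236.] 1788 [ 0.482 -0.489  0.017] 0.077
top hammer 0.88 [129. 227.] 752 [0.531 0.43  0.022] 0.036
```

View pics/side0.png

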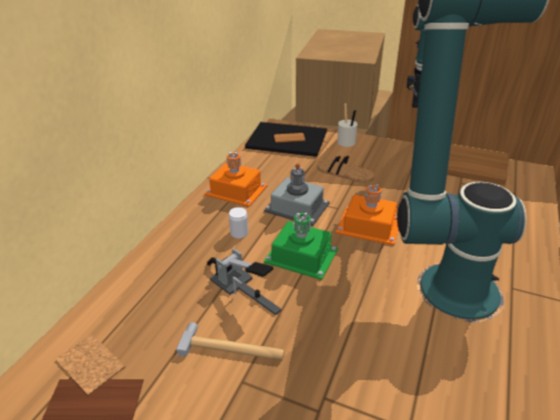

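View pics/top0.png

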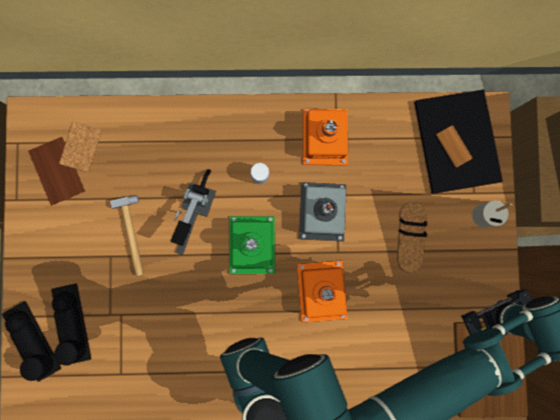

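The grey grinder is at top (324,210) / side (297,200). The orange and green ones are look-alikes. The switch is at top (190,210), with its handle pointing down-left to (180,240) and the pointer left of it. Next I measure both precisely.

```bash
python3 - <<'E'
from h import *
from scipy.spatial.transform import Rotation as Ro
S={}
for n in("top","side"):
    d=np.load(n+"_d.npy");W=cloud(n,d);im=cv2.imread(n+".png").astype(int);S[n]=(W,im,d)
    near=(np.hypot(W[...,0]-.563,W[...,1]+.19)<.13)&(d>0)
    m=near&(abs(W[...,2]-.075)<.008)
    P=W[m][:,:2].astype(np.float32);print(n,"housing",m.sum(),cv2.minAreaRect(P*1000),P.mean(0))
    for lo,hi in((.112,.143),(.143,.155),(.155,.2)):
        Q=W[near&(W[...,2]>lo)&(W[...,2]<hi)];print(lo,len(Q),Q.mean(0).round(4),Q.min(0).round(3),Q.max(0).round(3))
    # switch
    near=(np.hypot(W[...,0]-.58,W[...,1]-.23)<.16)&(d>0)
    b=near&(W[...,2]>.06);print(n,"sw")
    pts=W[b];col=im[b]
    dark=(col.max(1)<60)&(pts[:,2]>.08)
    A=pts[dark];c=A.mean(0);u,s,vt=np.linalg.svd(A-c,full_matrices=False);print("paddle",len(A),c.round(4),vt.round(3),A.min(0).round(3),A.max(0).round(3))
    g=(col.min(1)>70)&(pts[:,2]>.075);B=pts[g];print("grey",len(B),B.mean(0).round(4),B.min(0).round(3),B.max(0).round(3))
for n,(W,im,d) in S.items():
    c1=(310,205) if 0 else tuple(proj(n,[.55,.22,.08]).astype(int)); c2=tuple(proj(n,[.563,-.19,.12]).astype(int))
    def crop(c,r): return cv2.resize(im[c[1]-r:c[1]+r,c[0]-r:c[0]+r].astype(np.uint8),(390,290*2//2),interpolation=cv2.INTER_CUBIC)
    row=np.hstack([crop(c1,55),crop(c2,35)]);S[n]=row
    print(n,c1,c2)
cv2.imwrite("pics/crops.png",np.vstack([S["top"],S["side"]]))
s=readout.sense();print(Ro.from_quat(s["eef_rot"]).as_matrix().round(3),s["position"])
E
```

```text
top housing 1341 ((570.3688354492188, -199.77349853515625), (128.9971466064453, 151.42442321777344), 85.6310806274414) [ 0.5706515  -0.19820714]
0.112 99 [ 0.5696 -0.1968  0.1322] [ 0.546 -0.221  0.112] [ 0.594 -0.175  0.143]
0.143 83 [ 0.5704 -0.1985  0.1481] [ 0.547 -0.221  0.143] [ 0.594 -0.177  0.154]
0.155 37 [ 0.5709 -0.1984  0.1679] [ 0.559 -0.216  0.155] [ 0.587 -0.183  0.181]
top sw
paddle 301 [0.5014 0.2502 0.1248] [[-0.888  0.306  0.344]
 [ 0.331  0.944  0.015]
 [ 0.32  -0.127  0.939]] [0.464 0.222 0.105] [0.539 0.278 0.143]
grey 337 [0.5942 0.2189 0.0898] [0.535 0.172 0.075] [0.641 0.276 0.119]
side housing 681 ((566.1691284179688, -196.8670196533203), (136.99098205566406, 153.05010986328125), 85.4306869506836) [ 0.5592407  -0.18030103]
0.112 116 [ 0.5622 -0.184   0.1286] [ 0.543 -0.213  0.112] [ 0.587 -0.171  0.143]
0.143 83 [ 0.5653 -0.1912  0.1488] [ 0.545 -0.22   0.143] [ 0.591 -0.171  0.155]
0.155 40 [ 0.5676 -0.1959  0.1681] [ 0.559 -0.214  0.155] [ 0.586 -0.184  0.182]
side sw
paddle 219 [0.4972 0.2607 0.1277] [[-0.909  0.253  0.331]
 [-0.252 -0.967  0.046]
 [-0.332  0.042 -0.942]] [0.463 0.233 0.108] [0.536 0.286 0.14 ]
grey 339 [0.5942 0.2243 0.0898] [0.531 0.177 0.075] [0.64  0.281 0.119]
top (np.int64(192), np.int64(217)) (np.int64(323), np.int64(210))
side (np.int64(248), np.int64(267)) (np.int64(298), np.int64(180))
[[ 0.923  0.384  0.   ]
 [ 0.384 -0.923 -0.   ]
 [-0.     0.    -1.   ]] [ 0.25899204 -0.62334886  0.25743517]
```

View pics/crops.png

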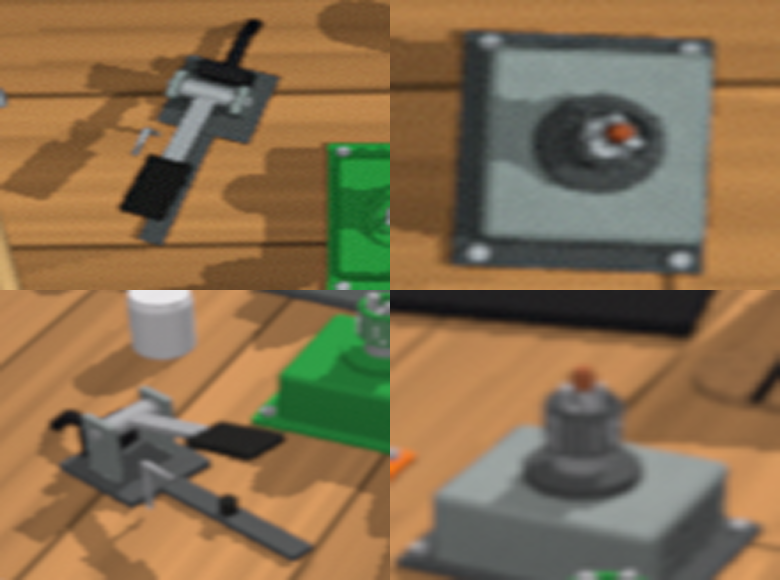

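The chuck axis is at (0.570,-0.198) and the handle slopes up to a paddle near (0.50,0.255). Now moving above the chuck.

```bash
python3 -m crank '{"translation":[[9,-5.46,0],[9,-5.46,0],[9,-5.46,0],[9,-5.46,0],[9,-5.46,0],[9,-5.46,0],[9,-5.46,0],[9,-5.46,0],[9,-5.46,0],[9,-5.46,0],[9,-5.46,0],[9,-5.46,0],[9,-5.46,0],[9,-5.46,0]],"angular":[[0,0,-10],[0,0,-10],[0,0,-10],[0,0,-10],[0,0,-10],[0,0,-10],[0,0,-10],[0,0,-10],[0,0,-10],[0,0,-10],[0,0,-10],[0,0,-10],[0,0,-10],[0,0,-10]],"jaw":[1,1,1,1,1,1,1,1,1,1,1,1,1,1]}' 50
python3 - <<'E'
from h import *
from scipy.spatial.transform import Rotation as Ro
s=readout.sense();M=Ro.from_quat(s["eef_rot"]).as_matrix()
print(M.round(3),s["q"],s["gripper_width"],s["ft_force"])
print("shift units",(M.T@(np.array([.570,-.1985,.138])-s["position"])/.05).round(3))
E
```

```text
time: 2.4
position: [0.5691, -0.1995, 0.2573]
eef_rot: [0.626, 0.78, -0.0, -0.0]
ft_force: [-0.2, 0.5, -0.2]
gripper_width: 0.0881
finger_force: 0.0
[[-0.217  0.976 -0.001]
 [ 0.976  0.217 -0.   ]
 [-0.    -0.001 -1.   ]] [-3.78142413e-01  1.29391484e-01  1.76360062e+00 -6.37881670e-04
  1.24892049e+00 -5.96354647e-01] 0.08809604796070673 [-0.17338623  0.54504465 -0.19083411]
shift units [0.017 0.023 2.387]
```

```bash
python3 -m crank '{"translation":[[0.02,0.02,0.8],[0.02,0.02,1.6],[0.02,0.02,2.1],[0.02,0.02,2.35],[0.02,0.02,2.35]],"angular":[[0,0,0],[0,0,0],[0,0,0],[0,0,0],[0,0,0]],"jaw":[1,1,1,1,1]}'
python3 -m crank '{"translation":[[0,0,0],[0,0,0],[0,0,0],[0,0,0],[0,0,0],[0,0,0],[0,0,0],[0,0,0],[0,0,0],[0,0,0]],"angular":[[0,0,0],[0,0,0],[0,0,0],[0,0,0],[0,0,0],[0,0,0],[0,0,0],[0,0,0],[0,0,0],[0,0,0]],"jaw":[0.2,0,0,-0.2,-0.2,-0.2,-0.2,-0.2,-0.2,-0.2]}' 50
python3 -c "
from h import *
s=readout.sense();print(s['torque'],s['joint_efforts'],s['q'][5])"
```

```text
time: 2.9
position: [0.5686, -0.198, 0.1379]
eef_rot: [0.626, 0.78, -0.001, -0.002]
ft_force: [0.2, 0.1, 0.7]
gripper_width: 0.0887
finger_force: 0.0
time: 3.9
position: [0.5704, -0.1975, 0.1405]
eef_rot: [0.625, 0.78, -0.0, -0.0]
ft_force: [-3.9, 0.1, 6.0]
gripper_width: 0.047
finger_force: 50.0
[-0.11877666  0.54732037  0.1917279 ] [  0.62581088 -41.78610921 -31.35046005   0.62735701  -1.03945199
   0.19569605] -0.5938161649447418
```

```bash
python3 -m crank '{"translation":[[0,0,0],[0,0,0],[0,0,0],[0,0,0],[0,0,0],[0,0,0],[0,0,0],[0,0,0],[0,0,0],[0,0,0]],"angular":[[0,0,0.5],[0,0,1],[0,0,1.5],[0,0,2],[0,0,2.5],[0,0,3],[0,0,3.5],[0,0,4],[0,0,4.5],[0,0,4.5]],"jaw":[-0.2,-0.2,-0.2,-0.2,-0.2,-0.2,-0.2,-0.2,-0.2,-0.2]}'
python3 -c "
from h import *
s=readout.sense();print(s['torque'],s['q'][5]-s['q'][0]-(-.5963+.3781))"
python3 -m crank '{"translation":[[0,0,0],[0,0,0],[0,0,0],[0,0,0]],"angular":[[0,0,0.5],[0,0,1],[0,0,1.5],[0,0,1.5]],"jaw":[-0.2,-0.2,-0.2,-0.2]}'
python3 -c "
from h import *
s=readout.sense();print(s['torque'],s['q'][5]-s['q'][0]-(-.5963+.3781))"
```

```text
time: 4.9
position: [0.5711, -0.1976, 0.1406]
eef_rot: [0.836, 0.549, 0.0, 0.001]
ft_force: [-0.2, -1.2, 4.7]
gripper_width: 0.047
finger_force: 50.0
[-0.064372    0.35037142 -0.25962872] 0.6277799312260872
time: 5.3
position: [0.5713, -0.1977, 0.1406]
eef_rot: [0.888, 0.459, 0.001, 0.001]
ft_force: [-0.0, -1.2, 5.0]
gripper_width: 0.0466
finger_force: 50.0
[-0.10078923  0.21727365 -0.00258565] 0.835519430190099
```

```bash
cat > t.py <<'E'
from h import *
s=readout.sense();print(s['torque'].round(3) if hasattr(s['torque'],'round') else s['torque'],'turn',round(s['q'][5]-s['q'][0]-(-.5963+.3781),3),'eff6',s['joint_efforts'][5])
E
for i in 1 2 3; do python3 -m crank '{"translation":[[0,0,0],[0,0,0],[0,0,0]],"angular":[[0,0,0.4],[0,0,0.4],[0,0,0.4]],"jaw":[-0.2,-0.2,-0.2]}'|grep -E "ft|width";python3 t.py; done
```

```text
ft_force: [1.1, -2.3, 5.3]
gripper_width: 0.0466
[-0.121  0.06   0.049] turn 0.89 eff6 0.08478726726025343
ft_force: [2.5, -1.7, 4.6]
gripper_width: 0.0464
[-0.184 -0.007  0.138] turn 0.946 eff6 0.15982274897396564
ft_force: [1.9, -2.8, 4.9]
gripper_width: 0.0463
[-0.147 -0.078  0.23 ] turn 1.001 eff6 0.255739102140069
```

```bash
for i in 1 2 3; do python3 -m crank '{"translation":[[0,0,0],[0,0,0],[0,0,0]],"angular":[[0,0,0.4],[0,0,0.4],[0,0,0.4]],"jaw":[-0.2,-0.2,-0.2]}'|grep -E "ft|width";python3 t.py; done
python3 - <<'E'
from h import *
ims=[]
for n in("top","side"):
    p,d=eyes.capture(n);c=proj(n,[.57,-.198,.16]).astype(int);r=35
    ims.append(cv2.resize(p[c[1]-r:c[1]+r,c[0]-r:c[0]+r],(390,390),interpolation=cv2.INTER_CUBIC))
cv2.imwrite("pics/c2.png",np.hstack(ims))
E
```

```text
ft_force: [3.4, -2.9, 6.0]
gripper_width: 0.0471
[-0.262 -0.148  0.323] turn 1.057 eff6 0.3552528005093336
ft_force: [1.9, -4.5, 5.3]
gripper_width: 0.0468
[-0.301 -0.265  0.461] turn 1.112 eff6 0.45561986044049263
ft_force: [4.0, -3.9, 5.5]
gripper_width: 0.0469
[-0.372 -0.335  0.553] turn 1.168 eff6 0.5607800558209419
```

View pics/c2.png

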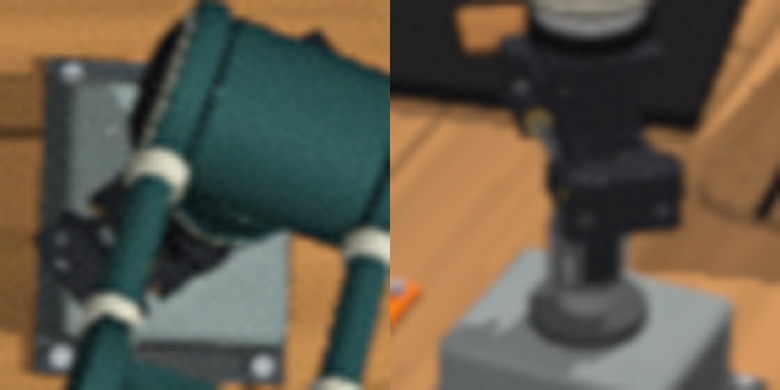

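The gripped sleeve has turned 1.17 rad with rising torque. I release it, rise and check.

```bash
python3 -m crank '{"translation":[[0,0,0],[0,0,0],[0,0,0],[0,0,0],[0,0,0],[0,0,0],[0,0,-0.6],[0,0,-1.4],[0,0,-2.2],[0,0,-3],[0,0,-3],[0,4,-3],[0,4,-3],[0,4,-3],[0,4,-3],[0,4,-3]],"angular":[[0,0,0],[0,0,0],[0,0,0],[0,0,0],[0,0,0],[0,0,0],[0,0,0],[0,0,0],[0,0,0],[0,0,0],[0,0,0],[0,0,0],[0,0,0],[0,0,0],[0,0,0],[0,0,0]],"jaw":[1,1,1,1,1,1,1,1,1,1,1,1,1,1,1,1]}'
python3 - <<'E'
from h import *
from scipy.spatial.transform import Rotation as Ro
ims=[]
for n in("top","side"):
    p,d=eyes.capture(n);W=cloud(n,d);c=proj(n,[.57,-.198,.16]).astype(int);r=25
    ims.append(cv2.resize(p[c[1]-r:c[1]+r,c[0]-r:c[0]+r],(390,390),interpolation=cv2.INTER_CUBIC))
    near=(np.hypot(W[...,0]-.57,W[...,1]+.198)<.03)&(d>0)
    for lo,hi in((.145,.155),(.158,.19)):
        Q=W[near&(W[...,2]>lo)&(W[...,2]<hi)];print(n,lo,len(Q),Q.mean(0).round(4),Q.min(0).round(3),Q.max(0).round(3))
cv2.imwrite("pics/c3.png",np.hstack(ims))
s=readout.sense();print(Ro.from_quat(s["eef_rot"]).as_matrix().round(3),s["q"])
E
```

```text
time: 8.8
position: [0.6875, -0.3652, 0.284]
eef_rot: [0.953, 0.302, -0.002, -0.001]
ft_force: [-0.9, -0.2, -1.3]
gripper_width: 0.0878
finger_force: 0.0
top 0.145 84 [ 0.5706 -0.1997  0.1488] [ 0.548 -0.224  0.145] [ 0.594 -0.177  0.155]
top 0.158 23 [ 0.5703 -0.1985  0.1748] [ 0.564 -0.205  0.16 ] [ 0.58  -0.191  0.182]
side 0.145 65 [ 0.5653 -0.1921  0.149 ] [ 0.544 -0.221  0.145] [ 0.59  -0.173  0.153]
side 0.158 29 [ 0.5665 -0.1952  0.172 ] [ 0.56  -0.205  0.159] [ 0.574 -0.186  0.183]
[[ 0.816  0.578 -0.004]
 [ 0.578 -0.816  0.003]
 [-0.002 -0.004 -1.   ]] [-5.16781822e-01  4.44147763e-01  1.31255260e+00  3.43224482e-04
  1.38950296e+00  4.37970241e-01]
```

View pics/c3.png

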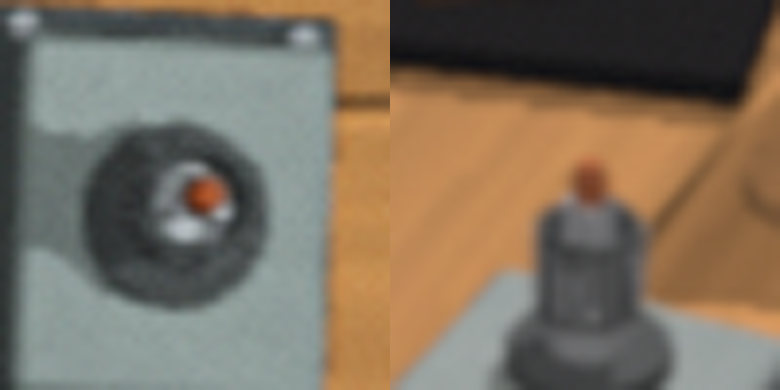

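The bit stands upright with its head centred on the axis, and the jaws are closed around it. I regrip once to confirm it is firm from the torque.

```bash
python3 -m crank '{"translation":[[0,-4,0],[0,-4,0],[0,-4,0],[0,-4,0],[0,-4,0],[0,-4,0],[0,-4,0.8],[0,-4,1.6],[0,-4,2.4],[0,-4,2.9],[0,-4,2.9]],"angular":[[0,0,0],[0,0,0],[0,0,0],[0,0,0],[0,0,0],[0,0,0],[0,0,0],[0,0,0],[0,0,0],[0,0,0],[0,0,0]],"jaw":[1,1,1,1,1,1,1,1,1,1,1]}' 55|grep posi
python3 t.py
python3 -m crank '{"translation":[[0,0,0],[0,0,0],[0,0,0],[0,0,0],[0,0,0],[0,0,0],[0,0,0],[0,0,0]],"angular":[[0,0,0],[0,0,0],[0,0,0],[0,0,0],[0,0,0],[0,0,0],[0,0,0],[0,0,0]],"jaw":[0.2,0,0,-0.2,-0.2,-0.2,-0.2,-0.2]}'
python3 t.py
for i in 1 2; do python3 -m crank '{"translation":[[0,0,0],[0,0,0],[0,0,0]],"angular":[[0,0,0.4],[0,0,0.4],[0,0,0.4]],"jaw":[-0.2,-0.2,-0.2]}'|grep -E "ft|width";python3 t.py; done
```

```text
position: [0.5681, -0.197, 0.1405]
[-0.039  0.011  0.029] turn 1.172 eff6 0.004579909436870366
time: 10.8
position: [0.5715, -0.198, 0.146]
eef_rot: [0.953, 0.304, 0.001, 0.001]
ft_force: [1.4, -2.3, 4.5]
gripper_width: 0.0469
finger_force: 55.0
[-0.421 -0.227  0.008] turn 1.172 eff6 0.034142774529755116
ft_force: [2.6, -3.8, 5.1]
gripper_width: 0.0471
[-0.588 -0.287  0.046] turn 1.227 eff6 0.10196604067459702
ft_force: [2.1, -3.9, 5.8]
gripper_width: 0.0468
[-0.558 -0.334  0.239] turn 1.282 eff6 0.20397995598614216
```

```bash
for i in 1 2; do python3 -m crank '{"translation":[[0,0,0],[0,0,0],[0,0,0]],"angular":[[0,0,0.4],[0,0,0.4],[0,0,0.4]],"jaw":[-0.2,-0.2,-0.2]}'|grep -E "ft|width";python3 t.py; done
```

```text
ft_force: [2.1, -3.3, 5.6]
gripper_width: 0.0466
[-0.584 -0.266  0.276] turn 1.338 eff6 0.3020392544567585
ft_force: [1.8, -4.9, 5.1]
gripper_width: 0.047
[-0.623 -0.33   0.361] turn 1.394 eff6 0.4017040226608515
```

The torque rises as expected, so the chuck is tight. I release, lift and refine the paddle position from the first pictures.

```bash
python3 -m crank '{"translation":[[0,0,0],[0,0,0],[0,0,0],[0,0,0],[0,0,0],[0,0,0],[0,0,-0.6],[0,0,-1.4],[0,0,-2.2],[0,0,-2.8],[0,0,-2.8]],"angular":[[0,0,0],[0,0,0],[0,0,0],[0,0,0],[0,0,0],[0,0,0],[0,0,0],[0,0,0],[0,0,0],[0,0,0],[0,0,0]],"jaw":[1,1,1,1,1,1,1,1,1,1,1]}' 30
python3 - <<'E'
from h import *
from scipy.spatial.transform import Rotation as Ro
from scipy.optimize import least_squares
al=[]
for n in("top","side"):
    d=np.load(n+"_d.npy");W=cloud(n,d);im=cv2.imread(n+".png").astype(int)
    m=(d>0)&(np.hypot(W[...,0]-.5,W[...,1]-.255)<.07)&(W[...,2]>.095)&(im.max(2)<70)
    A=W[m];r=cv2.minAreaRect((A[:,:2]*1000).astype(np.float32));print(n,len(A),r,A.mean(0).round(4))
    al.append(A)
    g=(d>0)&(np.hypot(W[...,0]-.6,W[...,1]-.22)<.06)&(W[...,2]>.084)&(im.min(2)>70);B=W[g]
    print("cheeks",len(B),B.mean(0).round(4),cv2.minAreaRect((B[:,:2]*1000).astype(np.float32)))
    # foot of switch + rail
    f=(d>0)&(np.hypot(W[...,0]-.56,W[...,1]-.23)<.16)&(W[...,2]<.03)&(W[...,2]>.004)&(im.max(2)<85)&((im.max(2)-im.min(2))<20);F=W[f]
    c=F.mean(0);print("foot",len(F),c.round(3),np.linalg.svd(F[:,:2]-c[:2],full_matrices=False)[2][0].round(3))
s=readout.sense();M=Ro.from_quat(s["eef_rot"]).as_matrix();print(M.round(3),s["position"],s["q"][[0,5]] if hasattr(s["q"],'shape') else s["q"])
E
```

```text
time: 13.1
position: [0.5733, -0.1984, 0.2914]
eef_rot: [0.981, 0.196, 0.005, 0.003]
ft_force: [-0.3, -0.1, -0.3]
gripper_width: 0.0882
finger_force: 0.0
top 309 ((502.3355712890625, 250.9696044921875), (42.74616241455078, 70.80207824707031), 69.33023834228516) [0.5015 0.2503 0.1247]
cheeks 211 [0.5919 0.219  0.0932] ((587.617431640625, 222.41831970214844), (70.85344696044922, 94.39022064208984), 69.32935333251953)
foot 419 [0.581 0.217 0.011] [-0.928  0.372]
side 236 ((498.78936767578125, 256.4463806152344), (38.77717971801758, 69.71635437011719), 68.69664001464844) [0.4969 0.2599 0.1276]
cheeks 232 [0.5959 0.2198 0.092 ] ((587.4408569335938, 222.35572814941406), (70.03193664550781, 93.00364685058594), 69.0822525024414)
foot 459 [0.589 0.232 0.013] [-0.951  0.31 ]
[[ 0.923  0.384  0.01 ]
 [ 0.384 -0.923 -0.004]
 [ 0.008  0.007 -1.   ]] [ 0.57332176 -0.1983889   0.29135193] [-0.37426538  0.80267255]
```

```bash
python3 -m crank '{"translation":[[1.98,-8.98,0],[1.98,-8.98,0],[1.98,-8.98,0],[1.98,-8.98,0],[1.98,-8.98,0],[1.98,-8.98,0],[1.98,-8.98,0],[1.98,-8.98,0],[1.98,-8.98,0],[1.98,-8.98,0],[1.98,-8.98,0],[1.98,-8.98,0.8],[1.98,-8.98,1.6],[1.98,-8.98,1.6],[1.98,-8.98,1.6]],"angular":[[0,0,-5.83],[0,0,-5.83],[0,0,-5.83],[0,0,-5.83],[0,0,-5.83],[0,0,-5.83],[0,0,-5.83],[0,0,-5.83],[0,0,-5.83],[0,0,-5.83],[0,0,-5.83],[0,0,-5.83],[0,0,-5.83],[0,0,-5.83],[0,0,-5.83]],"jaw":[-1,-1,-1,-1,-1,-1,-1,-1,-1,-1,-1,-1,-1,-1,-1]}' 20
python3 - <<'E'
from h import *
from scipy.spatial.transform import Rotation as Ro
s=readout.sense();M=Ro.from_quat(s["eef_rot"]).as_matrix()
print(M.round(3),s["q"][5],s["ft_force"])
for z in(.1,.16):print("shift units",z,(M.T@(np.array([.492,.2545,z])-s["position"])/.05).round(3))
p,d=eyes.capture("side");c=proj("side",[.53,.24,.13]).astype(int);r=60
cv2.imwrite("pics/s4.png",cv2.resize(p[c[1]-r:c[1]+r,c[0]-r:c[0]+r],(560,560),interpolation=cv2.INTER_CUBIC))
E
```

```text
time: 14.6
position: [0.4894, 0.2535, 0.2042]
eef_rot: [0.824, 0.567, -0.001, -0.0]
ft_force: [0.5, -0.1, 1.2]
gripper_width: 0.0004
finger_force: 0.0
[[ 0.357  0.934 -0.002]
 [ 0.934 -0.357 -0.002]
 [-0.002 -0.002 -1.   ]] 0.7978431880500108 [ 0.50274365 -0.13459257  1.20728205]
shift units 0.1 [0.042 0.045 2.083]
shift units 0.16 [0.039 0.043 0.883]
```

View pics/s4.png

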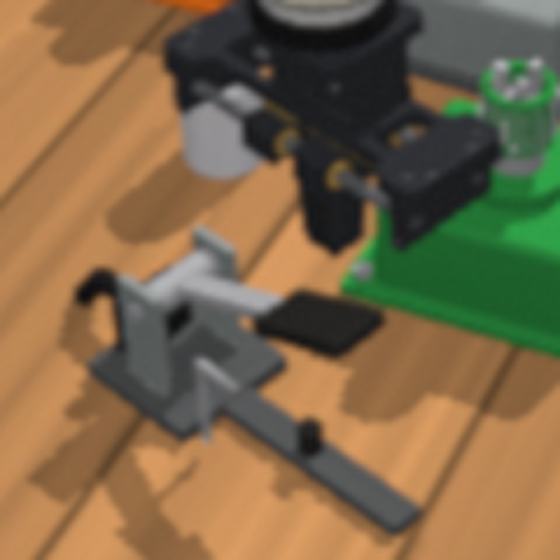

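The closed fingers are above the paddle (crop 320,320), with the green look-alike clear. Pressing gently in stages.

```bash
python3 -m crank '{"translation":[[0.04,0.04,0.3],[0.04,0.04,0.6],[0.04,0.04,0.9],[0.04,0.04,1.1],[0.04,0.04,1.3],[0.04,0.04,1.4],[0.04,0.04,1.5],[0.04,0.04,1.6],[0.04,0.04,1.7],[0.04,0.04,1.8],[0.04,0.04,1.85],[0.04,0.04,1.9],[0.04,0.04,1.95],[0.04,0.04,1.95]],"angular":[[0,0,0],[0,0,0],[0,0,0],[0,0,0],[0,0,0],[0,0,0],[0,0,0],[0,0,0],[0,0,0],[0,0,0],[0,0,0],[0,0,0],[0,0,0],[0,0,0]],"jaw":[-1,-1,-1,-1,-1,-1,-1,-1,-1,-1,-1,-1,-1,-1]}'
python3 - <<'E'
from h import *
for n in("side","top"):
    p,d=eyes.capture(n);W=cloud(n,d)
    m=(d>0)&(np.hypot(W[...,0]-.555,W[...,1]-.231)<.06)&(W[...,2]>.06)&(W[...,2]<.12)&(p.min(2)>70)&(p.max(2).astype(int)-p.min(2)<35)
    u=np.array([-.935,.355]);w=np.array([.355,.935]);B=W[m];r=(B[:,:2]-[.6136,.209])@u;l=(B[:,:2]-[.6136,.209])@w
    k=(abs(l)<.012)&(r>.02);print(n,"arm",k.sum(),np.polyfit(r[k],B[k][:,2],1) if k.sum()>4 else 0)
    k=(l>.028)&(l<.048)&(r>.05)&(r<.1);print("pointer",k.sum(),np.median(B[k],0) if k.sum() else 0)
    c=proj(n,[.53,.24,.09]).astype(int);q=50
    cv2.imwrite("pics/p5%s.png"%n,cv2.resize(p[c[1]-q:c[1]+q,c[0]-q:c[0]+q],(560,560),interpolation=cv2.INTER_CUBIC))
E
```

```text
time: 16.05
position: [0.492, 0.2572, 0.108]
eef_rot: [0.823, 0.568, 0.0, -0.001]
ft_force: [-4.3, 1.0, 6.9]
gripper_width: 0.0003
finger_force: 3.4
side arm 134 [0.07047326 0.07845995]
pointer 33 [0.56228856 0.27193448 0.07595285]
top arm 29 [0.05659785 0.07713879]
pointer 0 0
```

View pics/p5side.png

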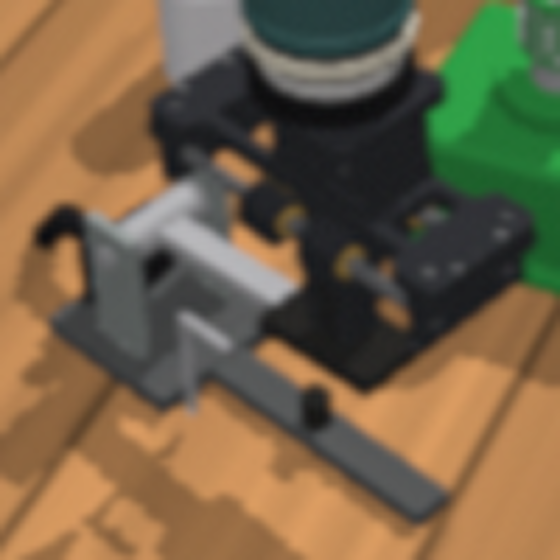

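The fingers rest mid-paddle, with the arm still sloping about 0.06 up against the pointer. About 7 mm more is needed.

```bash
python3 -m crank '{"translation":[[0,0,0.03],[0,0,0.07],[0,0,0.1],[0,0,0.14],[0,0,0.14],[0,0,0.14],[0,0,0.14]],"angular":[[0,0,0],[0,0,0],[0,0,0],[0,0,0],[0,0,0],[0,0,0],[0,0,0]],"jaw":[-1,-1,-1,-1,-1,-1,-1]}'
python3 - <<'E'
from h import *
for n in("side","top"):
    p,d=eyes.capture(n);W=cloud(n,d)
    m=(d>0)&(np.hypot(W[...,0]-.555,W[...,1]-.231)<.06)&(W[...,2]>.06)&(W[...,2]<.12)&(p.min(2)>70)&(p.max(2).astype(int)-p.min(2)<35)
    u=np.array([-.935,.355]);w=np.array([.355,.935]);B=W[m];r=(B[:,:2]-[.6136,.209])@u;l=(B[:,:2]-[.6136,.209])@w
    k=(abs(l)<.012)&(r>.02);print(n,"arm",k.sum(),np.polyfit(r[k],B[k][:,2],1))
    c=proj(n,[.57,-.198,.16]).astype(int) if n=="top" else proj(n,[.53,.24,.09]).astype(int);q=50
    cv2.imwrite("pics/p6%s.png"%n,cv2.resize(p[c[1]-q:c[1]+q,c[0]-q:c[0]+q],(400,400),interpolation=cv2.INTER_CUBIC))
cv2.imwrite("pics/p6.png",np.hstack([cv2.imread("pics/p6side.png"),cv2.imread("pics/p6top.png")]))
E
```

```text
time: 16.85
position: [0.4918, 0.2572, 0.1013]
eef_rot: [0.823, 0.568, 0.0, -0.001]
ft_force: [-4.9, 2.8, 7.2]
gripper_width: 0.0002
finger_force: 3.8
side arm 137 [0.01137195 0.07940107]
top arm 32 [0.00272736 0.07808747]
```

View pics/p6.png

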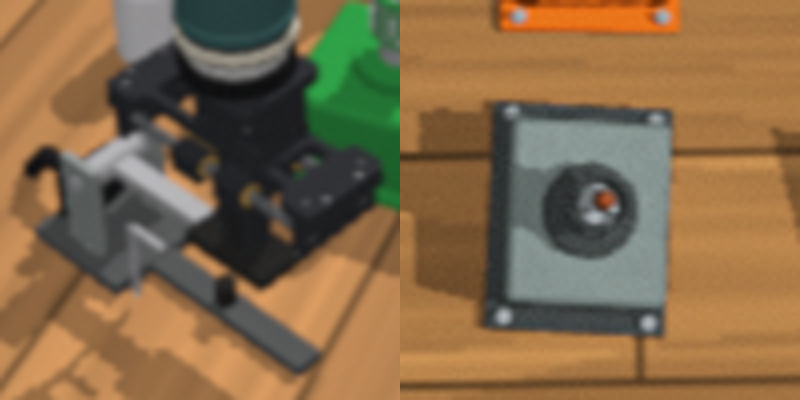

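The handle arm is level in line with the pointer (crop 150,240), with a fitted slope of about 0.01. The fingers hold it there, and the bit sits upright in the chuck (crop 605,200). Handing in.

```bash
python3 -c "
from rig import sign_off
print(sign_off())"
```

```text
the job is handed in; nothing more can be done
None
```

The job is handed in: the chuck is tight on the upright bit and the sleeve released, then the handle was pressed to level (slope within about 0.01 rad) and is still held there, at about 17 s of the 45 s allowed.

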